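# Hover a phone's new back cover over its open frame

## Task

One of the two open phones clamped on the bench is to be closed with the new back cover that lies on the foam pad, the phone whose camera block suits the cover's square camera window. Pick the cover up by the suction lifter stuck on it, carry it clear over everything else on the bench, and stop with it hovering level just above that phone, outline over outline and window over camera, with a gap of about 8 mm. The phone's rim carries fresh adhesive that grabs at the first touch, so touch neither phone and disturb nothing else on the bench; the job ends with you still holding the cover there, steady, so that I can look round the gap before it goes down.

Things in the scene. Friction and masses are not known exactly. Their poses are not given: they have to be found in the camera images.
- cover: new back cover: pale flat glass panel 147 x 71.5 x 2.5 mm with a square 35 x 35 mm camera window near one end and a black suction lifter stuck on its middle; loose, about 130 g in all, lying level on the foam pad. Origin: centre of the underside. x along the panel towards the window end, y across it towards the side nearer the window, z up
- cover_window (a point): centre of the cover's square camera window, at the underside; 47 mm towards +x and 12.5 mm towards +y from the cover's origin
- lifter_grip (a point): where to grip the lifter: on the cover's z axis, 46 mm above its underside; the cover's axes. The bar handle is 46 mm long (x), 14 mm thick (y: pinch it across this) and spans 30 to 56 mm above the underside. Below it an 18 mm neck, then from 21 mm down the rubber cup, 52 mm across at the panel
- pad: dark foam rest pad 180 x 110 x 15 mm, fixed to the bench, on which the cover starts. Origin: centre of its underside
- holder_square: phone to be closed, face down and open in a fixed aluminium holder (plate 168 x 100 mm; jaws lower than the phone). Phone 147 x 71.5 mm, rim 20.5 mm above the bench; only the square 32 x 32 mm camera block's three lenses stand higher, by 2.7 mm. Origin: centre of the holder's underside. x along the phone towards the camera end, y across it to the side nearer the camera, z up
- holder_square_seat (a point): centre of that phone's outline at the height of the rim's top; the cover's origin belongs straight above it. Same axes as the holder
- holder_square_camera (a point): centre of that phone's square camera block, at the height of the rim's top; the cover's window centre belongs straight above it
- holder_strip: the other phone, not to be closed: open, face down in the same kind of holder, slightly larger (160 x 77 mm), with a narrow 50 x 19 mm camera strip with two lenses in line. Rim 20.5 mm above the bench, lenses 23.2 mm. Origin: centre of the holder's underside; x towards its camera end
- dispenser: white alcohol dispenser bottle with a steel dish on top, 56 mm across, 122 mm tall; origin at the centre of its foot. Leave it alone
- spool: reel of solder wire standing on its flange, 48 mm across, 39 mm tall; origin at the centre of its foot. Leave it alone
- flux_jar: small round jar with a black lid, 42 mm across, 34 mm tall; origin at the centre of its foot. Leave it alone
- driver_rack: square stand 52 x 52 mm holding four small screwdrivers upright, 118 mm tall in all; origin at the centre of its foot. Leave it alone
- screw_dish: shallow round steel dish, 72 mm across, 16 mm tall, off to the right; origin at the centre of its foot. Leave it alone
- old_screen: removed black phone screen, 146 x 70 x 4 mm, flat on the bench off to the left; origin at the centre of its underside. Leave it alone
- spudger: flat black prying stick about 150 mm long, lying beyond the phones; origin near its middle. Leave it alone
- tweezers: steel tweezers about 150 mm long, lying near the robot on the left; origin near their middle. Leave them alone

How it is judged:
By the outcome, as a careful person would: the job done as asked, in the order asked, and still so for the second after the job is handed in, while the arm keeps its last pose, push and grip.
It also fails if it takes over 42 s, if anything falls off the work surface, if the arm or the gripper's body presses on something with over 40 N, if the wrist force passes 120 N, or if a joint passes its speed limit or range.

## Robot

A 6-joint arm with a two-finger parallel gripper is mounted at the origin on the work surface. World frame = base frame: x ahead of the robot, y to its left, z up, the work surface at z = 0. Lengths are in m, angles in degrees, forces in N, time in s.
With the tool pointing down it reaches from about 0.3 to 0.75 m from the base axis. Payload 8.5 kg.
Tool frame: the origin (TCP) lies at the very end of the fingers, on their centre line; the grasp point (between the pads) lies 19 mm behind it; z points along the fingers, y is the line along which they close (so a half turn about z gives the same grasp; the last joint's range is limited). The gripper opens to 85 mm and grips with 20 to 120 N. Pads are 22 mm wide; open, the fingers measure 114 mm over their backs; the gripper's body (76 mm by 85 mm) begins 54 mm behind the grasp point. The pads swing forward as they close: fully open they stand 13 mm farther back than shut.
Start: joints at [-76.622, 21.807, 74.336, -0, 83.858, -12.336], TCP at [0.239, -0.496, 0.231] pointing down, gripper open.
Joint ranges: [-178.18, 178.18], [-50.72, 133.34], [12.68, 142.11], [-81.47, 261.47], [9.98, 163.14], [-165.26, 165.26]. Speed limits (degrees/s): [136.94, 136.94, 180, 180, 180, 180].

## Interface

Orientations are given as a 3x3 rotation matrix whose columns are the frame's x, y, z axes.
In Python, from rig import env, optics, spotter gives the robot as it stands.
- The arm moves only by the shell command python3 -m crank 'ROWS' [FORCE]. ROWS is JSON, one flat list of numbers, 5 for each row, row after row: the finger opening in cm, from 0 to 8.54, then the shift along the tool's x, y, z in cm, then the turn about the tool's z in rad. A call has exactly 8 rows; each row shifts and turns the commanded pose from where the row before left it, along the tool's axes as they then stand; what a row does not reach is not made up. A row lasts 1/12 s, in which the tool goes at most 41.7 mm and 7.16 degrees, less where a joint would pass 70% of its speed; a pose out of reach is approached as far as the arm can. A call is refused whole if a number of a shift passes 4.17 or a number of a turn 0.125, either way. A call with a gripper value outside its range is refused whole. The fingers move at their own pace and stop on an object; FORCE is the grip in N (left out, the last holds). Time passes only in rows, so rows that do not move let the fingers close, or fill a call up. It gives the time, the measured TCP pose, the force, the opening and the grip force at its end, in the units of the state.
- env.observe(): the state, without advancing time (a new reading comes with each control period).
- optics.get_image(name): name is "side" or "top"; returns a dict with "color" (400x640x3 uint8, red, green, blue), "intrinsics" (3x3 intrinsics, pixels), "pose" (4x4, takes a point from camera to world coordinates). Camera axes: x right, y up, looking along -z (the intrinsics and any distortion apply to the point x, -y, -z); pixel columns grow to the right and rows downward; lengths in m; the calibration is good to about 2 mm. A picture is of the moment at which its call begins. There is no depth.
- env.close_job(): hands the job in; it is judged then, once.
Trained networks look in a picture, given as the dict that the camera call returned (one of the last four; its "shot" number tells which), for a name from the list of things; names that differ only in an ending like _2 or _b are one class to them, and where a whole thing is asked for, a point or a joint stands for the part that bears it (a point fixed in the world has none). Each returns a list of dicts, best first, with "score" (0 to 1); they miss things now and then, are a little off and sometimes report something else, mostly with a low value. They report only what shows in the picture. A call takes as long as a camera call.
- spotter.look_for(picture, query): "at" ([column, row] as shares, 0 to 1, of the picture: columns of its width, rows of its height, amid what is visible of it).
The state is a dict: "time_s": time; "q": joint angles; "qvel": joint speeds; "joint_efforts": joint torques, N m; "position": TCP position; "tool_rot": TCP orientation; "ft_force": force on the tool from outside, world axes, zero at the start; "wrist_torque": the same for the moment, N m; "grip_width": finger opening in m; "gripper_force": force on a finger pad.
Only numpy, scipy, OpenCV 4.12 (cv2) and the standard library are available. Lean on these libraries where they do the work, as an engineer would, in place of code of your own. Each camera call takes 0.05 s, during which the arm holds its last target. There are 200 camera calls.

## Working session

There is one attempt and no reset: what is moved stays moved. The work goes in short steps, Python scripts to look and compute and a shell command to move; the robot and the scene stay as the last step left them, time stands still between calls to the robot, and variables do not carry over. Pictures are saved under pics/ and viewed, at most 10 in all, crops included, and the job is handed in when it is done.

```bash
mkdir -p pics; ls
cat > h.py <<'E'
import numpy as np, cv2
from rig import env, optics, spotter
def pix2w(p,u,v,z):
    K=np.array(p["intrinsics"]);T=np.array(p["pose"])
    d=np.linalg.inv(K)@[u,v,1]; d=T[:3,:3]@[d[0],-d[1],-d[2]]
    o=T[:3,3]; return o+d*(z-o[2])/d[2]
def w2pix(p,X):
    K=np.array(p["intrinsics"]);T=np.array(p["pose"])
    c=T[:3,:3].T@(np.array(X)-T[:3,3]); q=K@[c[0],-c[1],-c[2]]; return q[:2]/q[2]
E
python3 - <<'E'
from h import *
for n in("top","side"):
    p=optics.get_image(n); print(n,p.keys(),np.round(p["intrinsics"],1).tolist(),np.round(p["pose"],3).tolist())
    cv2.imwrite(f"pics/{n}0.png",p["color"][:,:,::-1])
    for q in("cover","cover_window","lifter_grip","pad","holder_square","holder_square_seat","holder_square_camera","holder_strip","dispenser","driver_rack","spool","flux_jar"):
        r=spotter.look_for(p,q)
        print(q,[(round(a["at"][0]*640,1),round(a["at"][1]*400,1),round(a["score"],2),np.round(pix2w(p,a["at"][0]*640,a["at"][1]*400,.02)[:2],3).tolist()) for a in r[:2]])
s=env.observe();print(s["position"],s["tool_rot"],s["time_s"])
E
```

```text
pics
top dict_keys(['color', 'intrinsics', 'pose', 'shot']) [[465.9, 0.0, 318.6], [0.0, 465.9, 200.3], [0.0, 0.0, 1.0]] [[0.013, 0.996, -0.092, 0.37], [-1.0, 0.014, 0.007, 0.019], [0.009, 0.092, 0.996, 1.398], [0.0, 0.0, 0.0, 1.0]]
cover [(425.8, 174.5, 0.98, [0.579, -0.311]), (225.7, 170.8, 0.23, [0.581, 0.287])]
cover_window [(422.8, 171.4, 0.57, [0.588, -0.302]), (367.4, 173.5, 0.21, [0.579, -0.136])]
lifter_grip [(423.2, 175.9, 0.84, [0.574, -0.303])]
pad [(410.9, 163.6, 0.71, [0.611, -0.266])]
holder_square [(226.0, 169.1, 0.93, [0.586, 0.286]), (424.7, 174.7, 0.21, [0.578, -0.308])]
holder_square_seat [(226.3, 170.5, 0.75, [0.582, 0.285])]
holder_square_camera [(227.2, 169.9, 0.79, [0.584, 0.283])]
holder_strip [(318.9, 201.6, 0.66, [0.493, 0.008]), (427.5, 174.5, 0.18, [0.579, -0.316])]
dispenser [(370.9, 173.9, 0.87, [0.578, -0.147]), (423.2, 170.2, 0.4, [0.592, -0.303])]
driver_rack [(275.6, 149.5, 0.71, [0.648, 0.14])]
spool [(270.4, 227.4, 0.51, [0.414, 0.15])]
flux_jar [(367.4, 233.3, 0.69, [0.401, -0.137]), (157.5, 179.8, 0.4, [0.551, 0.488])]
side dict_keys(['color', 'i
[... 493 characters left out ...]
r_square_seat [(340.4, 159.0, 0.56, [0.59, 0.259])]
holder_square_camera [(336.0, 157.4, 0.72, [0.574, 0.27]), (359.8, 174.6, 0.45, [0.651, 0.165])]
holder_strip [(319.9, 210.2, 0.9, [0.494, -0.008]), (338.1, 156.6, 0.5, [0.582, 0.274])]
dispenser [(349.9, 228.4, 0.8, [0.586, -0.099])]
driver_rack [(295.6, 181.9, 0.69, [0.417, 0.142]), (359.2, 173.6, 0.54, [0.65, 0.17])]
spool [(297.3, 182.4, 0.62, [0.423, 0.139]), (337.6, 156.3, 0.53, [0.581, 0.276])]
flux_jar [(297.7, 240.7, 0.66, [0.415, -0.14])]
[ 0.23864634 -0.4955157   0.23133004] [[ 9.00956421e-01  4.33909583e-01 -5.26988881e-06]
 [ 4.33909583e-01 -9.00956421e-01 -1.23812347e-05]
 [-1.01202765e-05  8.86829764e-06 -1.00000000e+00]] 1.3
```

Run:
```python
import cv2,numpy as np
t=cv2.imread("pics/top0.png");s=cv2.imread("pics/side0.png")
f=lambda im,u,v:cv2.resize(im[v:v+75,u:u+100],None,fx=4,fy=4,interpolation=cv2.INTER_CUBIC)
cv2.imwrite("pics/c1.png",np.vstack([np.hstack([f(t,375,135),f(t,175,130)]),np.hstack([f(s,310,240),f(s,290,120)])]))
```

```text
(no output)
```

View pics/top0.png

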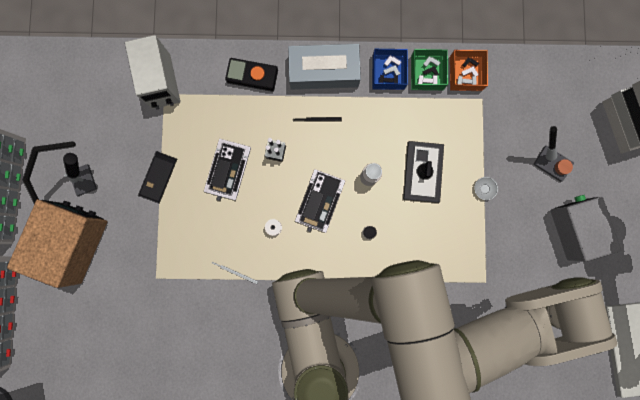

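View pics/c1.png

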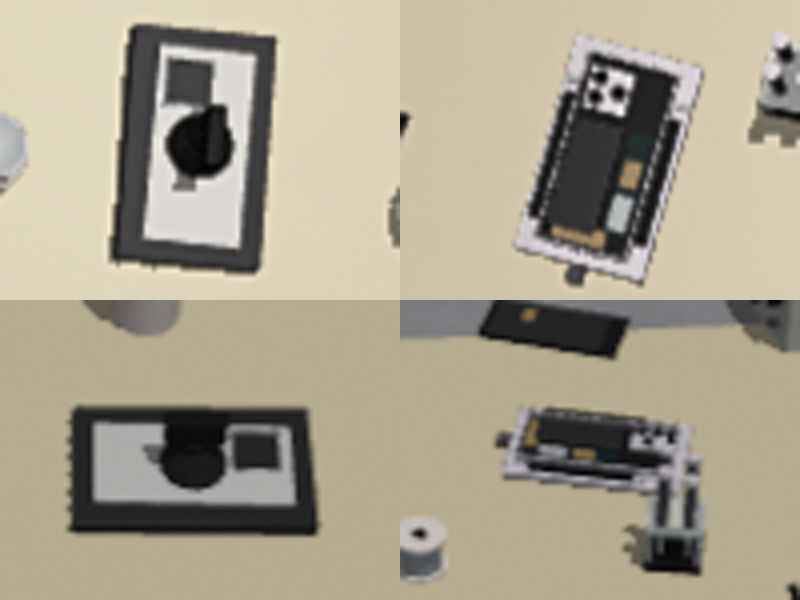

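```bash
cat >> h.py <<'E'
def rect(p,cx,cy,yaw,z,hx=.1,hy=.07,s=.0005):
    # rectified patch: up=local +x, left=local +y
    c,sn=np.cos(np.radians(yaw)),np.sin(np.radians(yaw)); W,H=int(2*hy/s),int(2*hx/s)
    src=[];dst=[]
    for a,b in((hx,hy),(hx,-hy),(-hx,-hy),(-hx,hy)):
        src.append(w2pix(p,[cx+c*a-sn*b,cy+sn*a+c*b,z])); dst.append([(hy-b)/s-.5,(hx-a)/s-.5])
    M=cv2.getPerspectiveTransform(np.float32(src),np.float32(dst))
    return cv2.warpPerspective(p["color"],M,(W,H),flags=cv2.INTER_CUBIC)[:,:,::-1].copy()
E
python3 - <<'E'
from h import *
P={n:optics.get_image(n) for n in("top","side")}
def quad(p,cx,cy,yaw,z):
    g=cv2.cvtColor(rect(p,cx,cy,yaw,z),cv2.COLOR_BGR2GRAY); return g
rows=[]
for n in P:
    p=P[n]
    g=rect(p,.58,-.305,0,.0175); gr=cv2.cvtColor(g,cv2.COLOR_BGR2GRAY)
    hsv=cv2.cvtColor(g,cv2.COLOR_BGR2HSV)
    m=((hsv[:,:,1]<30)&(gr>125)).astype(np.uint8)
    k,l,st,_=cv2.connectedComponentsWithStats(m); i=1+np.argmax(st[1:,4]); 
    pts=cv2.findNonZero((l==i).astype(np.uint8)); r=cv2.minAreaRect(pts)
    x=.58+.1-(r[0][1]+.5)*.0005; y=-.305+.07-(r[0][0]+.5)*.0005
    print(n,"cover",x,y,np.array(r[1])*.5,r[2])
    cv2.drawContours(g,[np.int32(cv2.boxPoints(r))],0,(0,0,255),1)
    h=rect(p,.58,.28,-15,.0205)
    rows+=[g,h]
cv2.imwrite("pics/c2.png",cv2.resize(np.hstack(rows),(800,286)) if 0 else cv2.copyMakeBorder(np.hstack(rows),0,0,0,0,0)[:, :1120][:, :])
a=np.vstack([np.hstack(rows[:2]),np.hstack(rows[2:])]);print(a.shape)
cv2.imwrite("pics/c2.png",cv2.resize(np.hstack(rows),(800,286)))
cv2.imwrite("pics/c3.png",cv2.resize(np.hstack([rows[1],rows[3]]),(800,571)))
E
```

```text
top cover 0.5898086929321289 -0.30794679260253904 [ 73.98287201 149.4491272 ] 5.36773681640625
side cover 0.5869787826538085 -0.3084273910522461 [ 71.61786652 147.59957886] 5.748662948608398
(800, 560, 3)
```

View pics/c2.png

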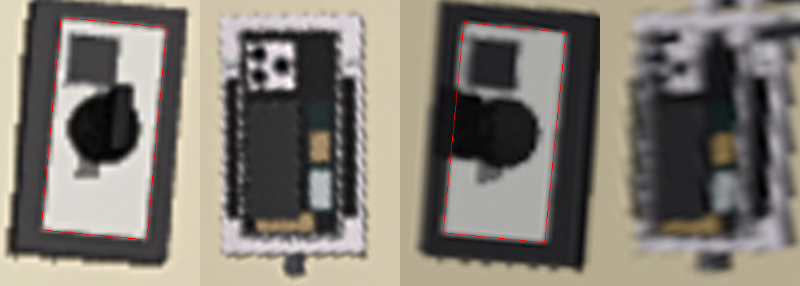

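View pics/c3.png

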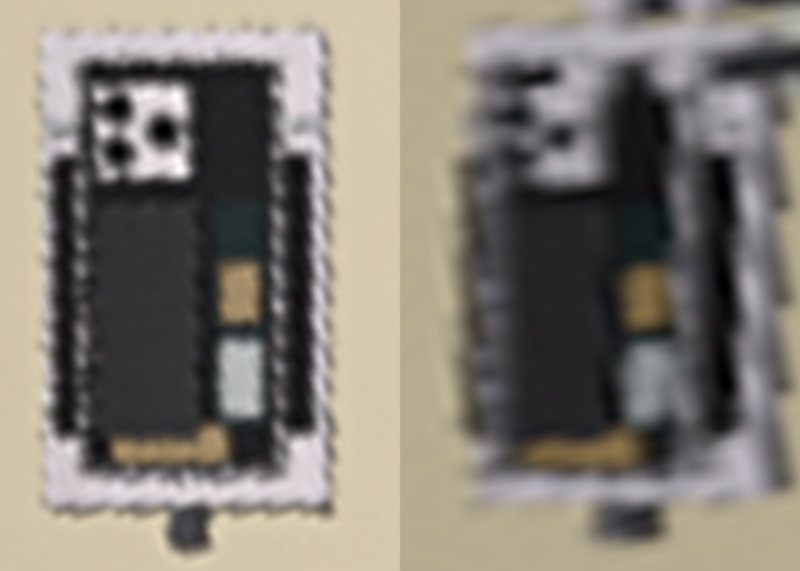

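The top view shows the cover on its pad at about (424,172), with the window at its upper left. The square-camera phone is at (227,169) with its camera block also upper left, and the dispenser and driver rack lie between them. The cover fits at about (0.588, -0.308) with yaw -5.5°. The phone seat is at about (0.588, 0.286) with yaw of about -15°.

```bash
python3 -m crank '[6,3.5,-0.2,0.5,0, 6,3.8,-0.2,1.0,0, 6,3.8,-0.2,1,0, 6,3.8,-0.2,1,0, 6,3.8,-0.2,1,0, 6,3.8,-0.2,1,0, 6,3.8,-0.2,1,0, 6,3.8,-0.2,1,0]' 40; python3 -m crank '[6,3.5,-0.1,0.6,0, 6,3,0,0,0, 6,2,0,0,0, 6,1,0,0,0.109, 6,0,0,0,0.109, 6,0,0,0,0.109, 6,0,0,0,0.109, 6,0,0,0,0.109]'
```

```text
time_s: 2.07
position: [0.5044, -0.3493, 0.1559]
tool_rot: [[0.901, 0.434, 0.0], [0.434, -0.901, -0.0], [-0.0, 0.0, -1.0]]
ft_force: [-0.1, -1.1, 0.5]
grip_width: 0.0603
gripper_force: 0.0
time_s: 2.73
position: [0.5881, -0.3083, 0.1501]
tool_rot: [[0.995, -0.101, -0.0], [-0.101, -0.995, 0.0], [-0.0, -0.0, -1.0]]
ft_force: [0.1, -0.5, -0.1]
grip_width: 0.06
gripper_force: 0.0
```

```bash
python3 -m crank '[6,0,0,1.5,0, 6,0,0,2,0, 6,0,0,2,0, 6,0,0,2,0, 6,0,0,1.5,0, 6,0,0,1,0, 6,0,0,0.8,0, 6,0,0,0,0]'
python3 - <<'E'
from h import *
a=optics.get_image("side")["color"][225:325,290:423,::-1]; b=optics.get_image("top")["color"][120:220,370:503,::-1]
f=lambda i:cv2.resize(i,(400,300),interpolation=cv2.INTER_CUBIC)
cv2.imwrite("pics/g1.png",np.hstack([f(a),f(b)]))
E
```

```text
time_s: 3.4
position: [0.5876, -0.3081, 0.0409]
tool_rot: [[0.995, -0.096, -0.002], [-0.096, -0.995, 0.001], [-0.002, -0.001, -1.0]]
ft_force: [-0.3, 0.1, -0.1]
grip_width: 0.06
gripper_force: 0.0
```

View pics/g1.png

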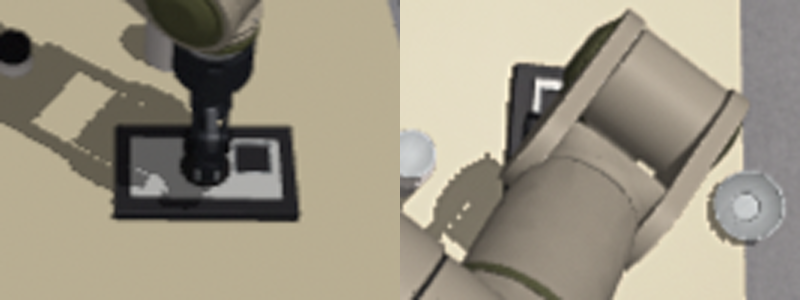

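The side view shows the fingers straddling the lifter bar at the middle of the cover, so I'm closing and lifting a little.

```bash
python3 -m crank '[0.6,0,0,0,0, 0.6,0,0,0,0, 0.6,0,0,0,0, 0.6,0,0,0,0, 0.6,0,0,0,0, 0.6,0,0,0,0, 0.6,0,0,0,0, 0.6,0,0,0,0]' 50;  python3 -m crank '[0.6,0,0,0,0, 0.6,0,0,-0.2,0, 0.6,0,0,-0.5,0, 0.6,0,0,-1,0, 0.6,0,0,-1.5,0, 0.6,0,0,-1,0, 0.6,0,0,-0.3,0, 0.6,0,0,0,0]'
```

```text
time_s: 4.17
position: [0.5883, -0.3085, 0.0431]
tool_rot: [[0.995, -0.096, 0.001], [-0.096, -0.995, -0.001], [0.001, 0.001, -1.0]]
ft_force: [-0.2, 1.2, 5.7]
grip_width: 0.0131
gripper_force: 49.1
time_s: 4.83
position: [0.5884, -0.3086, 0.0885]
tool_rot: [[0.995, -0.096, 0.002], [-0.096, -0.995, -0.001], [0.002, 0.001, -1.0]]
ft_force: [-0.5, 0.0, -1.2]
grip_width: 0.013
gripper_force: 48.8
```

```bash
python3 -m crank '[0.6,0,0,-0.5,0, 0.6,0,0,-1.5,0, 0.6,0,0,-2.5,0, 0.6,0,0,-3,0, 0.6,0,0,-2.5,0, 0.6,0,0,-1.5,0, 0.6,0,0,-0.8,0, 0.6,0,0,0,0]'
python3 - <<'E'
from h import *
s=env.observe();print(s["position"],s["ft_force"],s["wrist_torque"])
a=optics.get_image("side")["color"][170:320,300:500,::-1]
cv2.imwrite("pics/g2.png",cv2.resize(a,(800,600),interpolation=cv2.INTER_CUBIC))
E
```

```text
time_s: 5.5
position: [0.5883, -0.3086, 0.2116]
tool_rot: [[0.995, -0.096, 0.002], [-0.096, -0.995, -0.001], [0.002, 0.001, -1.0]]
ft_force: [0.6, 0.1, -1.5]
grip_width: 0.0132
gripper_force: 48.8
[ 0.58828245 -0.30857768  0.21157823] [ 0.60314279  0.13012646 -1.4659426 ] [ 0.01472041 -0.00232118  0.02161777]
```

View pics/g2.png

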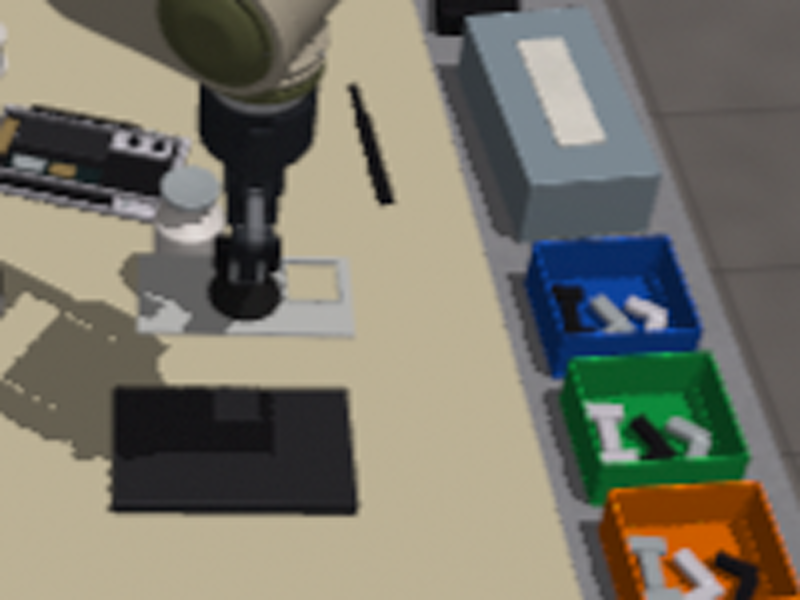

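The cover hangs level and its underside is at about 0.183 m, 60 mm above the dispenser top. I'm traversing now.

```bash
python3 -m crank '[0.6,-0.1,-1,0,0, 0.6,-0.2,-2,0,0, 0.6,-0.3,-3,0,0, 0.6,-0.3,-3,0,0, 0.6,-0.3,-3,0,0, 0.6,-0.3,-3,0,0, 0.6,-0.3,-3,0,0, 0.6,-0.3,-3,0,0]'; python3 -m crank '[0.6,-0.3,-3.2,0,0, 0.6,-0.3,-3.2,0,0, 0.6,-0.3,-3.2,0,0, 0.6,-0.3,-3.2,0,0, 0.6,-0.3,-3.2,0,0, 0.6,-0.3,-3.2,0,0, 0.6,-0.3,-3.2,0,0, 0.6,-0.3,-3.2,0,0]'; python3 -m crank '[0.6,-0.3,-3.2,0,0, 0.6,-0.3,-3,0,0, 0.6,-0.2,-2.5,0,0, 0.6,-0.2,-2,0,0, 0.6,-0.1,-1.2,0,0, 0.6,0,-0.6,0,0.03, 0.6,0,0,0,0.07, 0.6,0,0,0,0.06]'
python3 - <<'E'
from h import *
for n in("top","side"):
    p=optics.get_image(n)
    u,v=map(int,w2pix(p,[.588,.286,.1]))
    cv2.imwrite(f"pics/h_{n}.png",p["color"][:,:,::-1]); 
    globals()[n]=cv2.resize(p["color"][v-60:v+60,u-80:u+80,::-1],(400,300),interpolation=cv2.INTER_CUBIC); print(u,v)
cv2.imwrite("pics/g3.png",np.hstack([top,side]))
E
```

```text
time_s: 6.22
position: [0.5863, -0.095, 0.2087]
tool_rot: [[0.995, -0.096, -0.003], [-0.096, -0.995, 0.001], [-0.003, -0.001, -1.0]]
ft_force: [0.7, -0.3, -1.0]
grip_width: 0.013
gripper_force: 48.9
time_s: 6.88
position: [0.5867, 0.1619, 0.2087]
tool_rot: [[0.995, -0.096, -0.003], [-0.096, -0.995, -0.0], [-0.003, 0.0, -1.0]]
ft_force: [0.6, -0.2, -1.3]
grip_width: 0.0133
gripper_force: 48.9
time_s: 7.55
position: [0.5884, 0.2856, 0.2089]
tool_rot: [[0.967, -0.256, -0.002], [-0.256, -0.967, -0.001], [-0.002, 0.001, -1.0]]
ft_force: [-0.0, 0.1, -1.2]
grip_width: 0.0133
gripper_force: 48.9
220 163
339 137
```

View pics/g3.png

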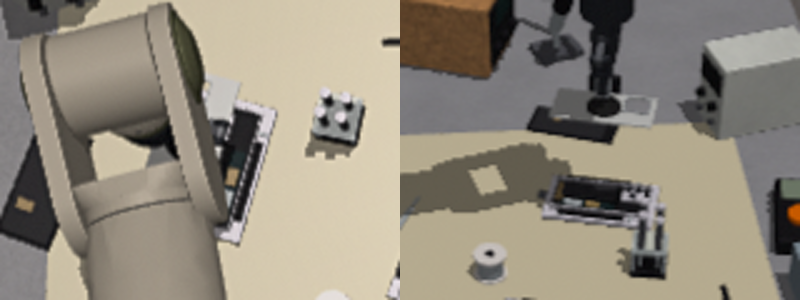

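```bash
cat > m.py <<'E'
from h import *
P={}
for n in("top","side"):
    p=dict(optics.get_image(n)); p["color"]=cv2.imread(f"pics/{n}0.png")[:,:,::-1].copy(); P[n]=p
C=(.588,.2856,-14.6)
E
python3 - <<'E'
from m import *
R={n:rect(P[n],*C,.0205) for n in P}
g=cv2.cvtColor(R["top"],cv2.COLOR_BGR2GRAY).astype(np.float32)
G={n:cv2.GaussianBlur(cv2.cvtColor(R[n],cv2.COLOR_BGR2GRAY),(0,0),3) for n in R}
# edges by profile half-crossings (mm); local x up rows, y left cols
def prof(n,ax,lo,hi):
    r0=[int((.1-hi*1e-3)/.0005),int((.1-lo*1e-3)/.0005)] if ax=="y" else [int((.07-hi*1e-3)/.0005),int((.07-lo*1e-3)/.0005)]
    q=G[n][r0[0]:r0[1]].mean(0) if ax=="y" else G[n][:,r0[0]:r0[1]].mean(1)
    return q
for n in R:
  for ax,lo,hi,L in(("y",-50,-20,70),("y",-20,10,70),("x",-25,-5,100),("x",5,20,100)):
    q=prof(n,ax,lo,hi); d=np.gradient(q)
    loc=[i for i in range(2,len(d)-2) if abs(d[i])==max(abs(d[i-2:i+3])) and abs(d[i])>1.2]
    print(n,ax,lo,hi,[(round(L-(i+.5)*.5,1),round(float(d[i]),1)) for i in loc])
m=np.zeros(G["top"].shape,np.uint8); m[100:345,70:215]=1; m[:170,190:]=0
W,_=None,None
for lab,mm in(("all",m),("lower",np.where(np.arange(400)[:,None]>155,m,0).astype(np.uint8))):
    c,W=cv2.findTransformECC(G["top"],G["side"],np.eye(2,3,dtype=np.float32),cv2.MOTION_EUCLIDEAN,(3,200,1e-6),mm,5)
    ctr=W@[140,200,1]; print(lab,c,"side-top local dx",-(ctr[1]-200)*.5,"dy",-(ctr[0]-140)*.5,"rot",np.degrees(np.arctan2(W[1,0],W[0,0])))
o=[]
for n in R:
    im=R[n].copy()
    for a,b,cx,cy in((147,71.5,0,0),(32,32,47,12.5)):
        x0=int((70-cy-b/2)*2);y0=int((100-cx-a/2)*2); cv2.rectangle(im,(x0,y0),(x0+int(2*b),y0+int(2*a)),(0,0,255),1)
    o.append(cv2.resize(im,(400,571)))
cv2.imwrite("pics/o1.png",np.hstack(o))
E
```

```text
top y -50 -20 [(44.2, -14.4), (36.8, 7.3), (31.8, -4.9), (-6.8, -2.8), (-14.2, 11.7), (-28.2, -10.5), (-33.2, 3.8), (-37.8, -6.4), (-46.8, 16.1), (-51.2, -1.5), (-54.8, 4.6)]
top y -20 10 [(44.2, -14.1), (36.8, 6.5), (31.8, -4.3), (-6.2, -2.5), (-14.8, 6.6), (-27.8, -6.7), (-32.8, 7.5), (-37.2, -8.4), (-46.8, 16.2), (-51.2, -2.0), (-54.8, 4.9)]
top x -25 -5 [(81.2, 2.7), (72.2, -14.7), (1.2, 4.1), (-19.2, -4.6), (-25.8, 6.5), (-51.8, -5.0), (-57.2, 3.1), (-66.2, -2.3), (-74.8, 10.0), (-82.2, -10.3), (-87.8, 5.8), (-97.8, 1.8)]
top x 5 20 [(81.2, 1.8), (72.2, -14.5), (64.8, 14.5), (57.8, -4.7), (38.2, 4.9), (31.2, -15.1), (23.2, 2.3), (-60.8, 7.6), (-67.2, -5.5), (-74.2, 9.5), (-82.2, -8.6), (-87.2, 7.4)]
side y -50 -20 [(41.8, -5.9), (26.2, -2.5), (24.8, -2.4), (-16.2, 5.8), (-27.8, -2.2), (-41.8, -3.9), (-55.2, 9.6), (-64.2, -3.6)]
side y -20 10 [(41.2, -6.2), (25.8, -2.5), (-17.2, 3.4), (-26.2, -1.3), (-32.8, 2.1), (-33.2, 2.1), (-42.2, -3.8), (-55.8, 10.0), (-64.2, -3.7)]
side x -25 -5 [(97.2, -1.7), (84.2, 3.5), (73.2, -5.8), (61.8, -2.4), (29.8, -2.4), (0.2, 2.5), (-20.8, -2.4), (-27.2, 3.2), (-52.2, -1.8), (-60.2, 3.1), (-67.2, -1.6), (-74.2, 7.8), (-82.8, -7.9), (-95.8, 7.1)]
side x 5 20 [(82.2, 1.3), (70.2, -8.1), (63.8, 10.7), (54.8, -4.0), (38.2, 3.2), (29.2, -7.3), (28.8, -7.3), (20.8, 1.3), (-60.8, 4.8), (-61.2, 4.8), (-67.2, -1.5), (-73.2, 7.4)]
all 0.8512992170979827 side-top local dx -1.2173439599573612 dy -2.7114686146378517 rot -0.47636986
lower 0.8526507385555863 side-top local dx -0.9487017998471856 dy -3.287565255537629 rot 0.429204
```

View pics/o1.png

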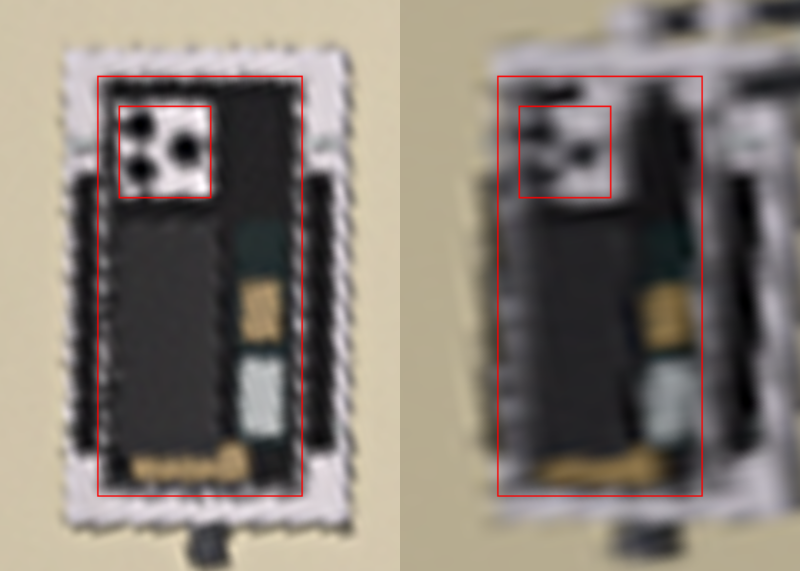

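The overlay at (0.588, 0.286, yaw -14.6°) fits the phone outline and camera block well in the top view. I'm descending partway to check the alignment.

```bash
python3 -m crank '[0.6,-0.1,0.08,0.5,0, 0.6,0,0,1.5,0, 0.6,0,0,2.5,0, 0.6,0,0,3,0, 0.6,0,0,3,0, 0.6,0,0,2,0, 0.6,0,0,1,0, 0.6,0,0,0.5,0]'; python3 -m crank '[0.6,0,0,0,0, 0.6,0,0,0,0, 0.6,0,0,0,0, 0.6,0,0,0,0, 0.6,0,0,0,0, 0.6,0,0,0,0, 0.6,0,0,0,0, 0.6,0,0,0,0]';cat > k.py <<'E'
from m import *
import sys
s=env.observe();print(s["position"],s["ft_force"]); off=.0281; zt=s["position"][2]-off+.0025
o=[]
for n in("side","top"):
    p=optics.get_image(n); g=rect(p,*C,zt); hsv=cv2.cvtColor(g,cv2.COLOR_BGR2HSV); gr=g.max(2)
    if n=="side":
        m=((hsv[:,:,1]<30)&(gr>120)).astype(np.uint8); m=cv2.morphologyEx(m,cv2.MORPH_OPEN,np.ones((5,5)))
        k,l,st,_=cv2.connectedComponentsWithStats(m); i=1+np.argmax(st[1:,4]); r=cv2.minAreaRect(cv2.findNonZero((l==i).astype(np.uint8)))
        print("local x,y mm",100-(r[0][1]+.5)/2,70-(r[0][0]+.5)/2,np.array(r[1])/2,r[2])
    for a,b,cx,cy in((147,71.5,0,0),(35,35,47,12.5)):
        x0=int((70-cy-b/2)*2);y0=int((100-cx-a/2)*2); cv2.rectangle(g,(x0,y0),(x0+int(2*b),y0+int(2*a)),(0,0,255),1)
    o.append(cv2.resize(g,(400,571)))
cv2.imwrite(sys.argv[1],np.hstack(o))
E
python3 k.py pics/k1.png
```

```text
time_s: 8.42
position: [0.5873, 0.2844, 0.0686]
tool_rot: [[0.967, -0.253, -0.003], [-0.253, -0.967, -0.001], [-0.002, 0.001, -1.0]]
ft_force: [-0.5, -0.4, -0.9]
grip_width: 0.0133
gripper_force: 48.9
time_s: 9.08
position: [0.5879, 0.2848, 0.0705]
tool_rot: [[0.967, -0.253, 0.0], [-0.253, -0.967, 0.0], [0.0, -0.0, -1.0]]
ft_force: [0.3, 0.3, -1.5]
grip_width: 0.013
gripper_force: 48.9
[0.58791206 0.28472317 0.07036681] [ 0.65921558 -0.33980979 -1.0094018 ]
local x,y mm 59.207244873046875 -15.816841125488281 [ 94.36018372 116.07146454] 22.39960289001465
```

View pics/k1.png

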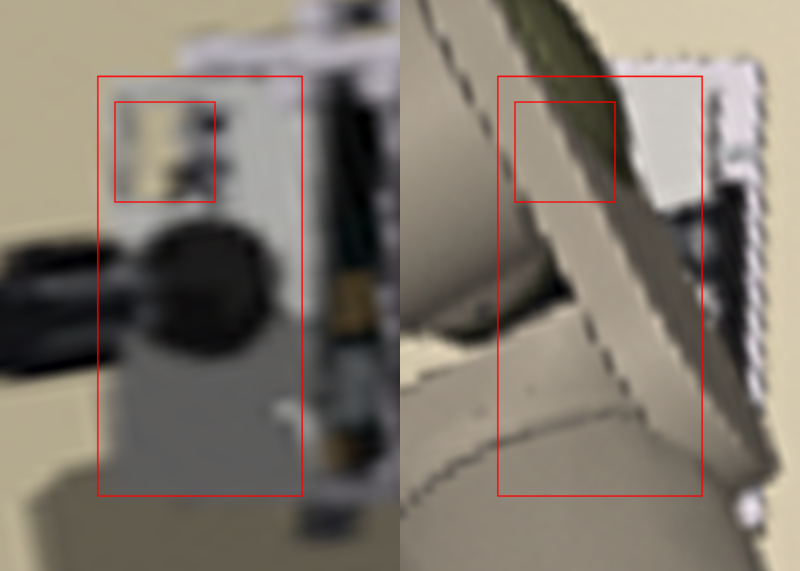

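Run:
```python
from m import *
for z in(.0205,.0232):
    G={n:cv2.GaussianBlur(cv2.cvtColor(rect(P[n],*C,z),cv2.COLOR_BGR2GRAY),(0,0),2).astype(np.float32) for n in P}
    t=G["top"][76:136,86:146]; s=G["side"][62:150,72:160]
    r=cv2.matchTemplate(s,t,cv2.TM_CCOEFF_NORMED); _,v,_,l=cv2.minMaxLoc(r); print(z,"lens side-top dx",-(l[1]-14)/2,"dy",-(l[0]-14)/2,v)
s=env.observe(); print(s["position"])
zt=.0705-.0281+.0025
p=optics.get_image("side"); g=cv2.GaussianBlur(rect(p,*C,zt),(0,0),2).astype(float); sat=g.max(2)-g.min(2); gr=g.mean(2)
def pr(lab,q,L):
    d=np.gradient(q); loc=[i for i in range(3,len(d)-3) if abs(d[i])==max(abs(d[i-3:i+4])) and abs(d[i])>.8]
    print(lab,[(round(L-(i+.5)*.5,1),round(float(d[i]),1)) for i in loc])
S=lambda a,b:slice(int((100-b)*2),int((100-a)*2)); T=lambda a,b:slice(int((70-b)*2),int((70-a)*2))
for A in((-65,-50),(-50,-35),(20,27),(67,71)): pr(f"left/right x{A} sat",sat[S(*A)].mean(0),70); pr("   gray",gr[S(*A)].mean(0),70)
for B in((15,28),(0,12),(-12,0),(-30,-20)): pr(f"ends y{B} sat",sat[:,T(*B)].mean(1),100); pr("  gray",gr[:,T(*B)].mean(1),100)
```

```text
0.0205 lens side-top dx -1.5 dy 0.5 0.8539314866065979
0.0232 lens side-top dx -1.0 dy -2.0 0.8578159213066101
[0.58789213 0.28474586 0.07029736]
left/right x(-65, -50) sat [(32.2, -1.8), (-41.2, 1.3), (-52.2, -1.2), (-53.2, -1.2)]
   gray [(33.2, -3.3), (-34.2, 2.7), (-43.8, -4.0), (-49.8, -2.7), (-63.8, 5.0)]
left/right x(-50, -35) sat [(31.8, -1.8)]
   gray [(32.8, -3.7), (-26.8, 1.6), (-40.2, -4.0), (-50.8, 0.9), (-56.8, -1.6), (-62.8, 2.8), (-68.2, -1.8)]
left/right x(20, 27) sat [(35.2, -1.6), (32.2, -1.9)]
   gray [(13.2, -3.0), (6.2, -3.3), (-11.8, 3.6), (-17.2, 3.1), (-24.2, 1.1), (-41.8, -7.7), (-55.2, -1.0), (-62.2, 6.8), (-68.2, -2.0)]
left/right x(67, 71) sat [(31.8, -1.9), (29.8, -1.9)]
   gray [(-17.8, -0.9), (-24.2, 1.6), (-39.8, -5.7), (-45.2, -5.0), (-55.8, 8.0), (-67.8, -3.7)]
ends y(15, 28) sat [(72.8, -2.5), (64.8, 1.8), (30.2, -1.9), (-73.8, 1.4)]
  gray [(68.2, -1.5), (28.2, 1.7), (13.8, -5.8), (4.8, 1.5), (-0.8, -3.0), (-8.8, 0.9), (-16.8, 2.1), (-27.8, 1.3)]
ends y(0, 12) sat [(86.2, -1.6), (73.8, -1.4), (62.8, 1.2), (49.8, 0.8), (30.8, -1.1), (-72.8, 0.9), (-76.8, 1.1)]
  gray [(91.2, -0.9), (84.2, 1.5), (75.8, -2.2), (65.8, -1.9), (52.8, 1.6), (43.2, -5.8), (35.8, 2.5), (30.2, 4.8), (21.8, -7.8), (-23.8, 4.9), (-24.2, 4.9)]
ends y(-12, 0) sat [(87.2, -3.4), (-76.8, 1.5)]
  gray [(92.2, -1.5), (87.2, 2.4), (78.2, -4.2), (71.8, 3.1), (62.8, -5.2), (53.8, 6.1), (44.8, -4.5), (38.2, 2.7), (29.8, 1.1), (22.2, -7.1), (-25.2, 5.8)]
ends y(-30, -20) sat [(87.8, -3.1), (-74.8, 1.5), (-76.8, 1.5)]
  gray [(91.2, -2.0), (85.2, 2.7), (78.8, -3.0), (71.8, 2.4), (13.2, -4.7), (-6.2, -1.8), (-13.2, 2.3), (-40.2, 1.9), (-46.2, -1.4)]
```

The cover is within about 1 mm of the phone by direct comparison. I'm correcting x by -0.8 mm and y by +0.6 mm, then settling slowly to the 8 mm gap.

```bash
python3 -m crank '[0.6,-0.08,-0.06,0.1,0, 0.6,0,0,0.2,0, 0.6,0,0,0.3,0, 0.6,0,0,0.3,0, 0.6,0,0,0.2,0, 0.6,0,0,0.1,0, 0.6,0,0,0.1,0, 0.6,0,0,0.05,0]'; python3 -m crank '[0.6,0,0,0,0, 0.6,0,0,0,0, 0.6,0,0,0,0, 0.6,0,0,0,0, 0.6,0,0,0,0, 0.6,0,0,0,0, 0.6,0,0,0,0, 0.6,0,0,0,0]'; python3 k.py pics/k2.png
python3 - <<'E'
from m import *
s=env.observe();print(s["position"],s["ft_force"],s["wrist_torque"])
p=optics.get_image("side")
a=p["color"][110:185,290:390,::-1]; b=cv2.imread("pics/k2.png")[:,:400]
cv2.imwrite("pics/k3.png",np.hstack([cv2.resize(b,(350,500)),cv2.resize(a,(450,338),interpolation=cv2.INTER_CUBIC)if 0 else cv2.copyMakeBorder(cv2.resize(a,(450,338),interpolation=cv2.INTER_CUBIC),0,162,0,0,0)]))
zt=.0570-.0281+.0025
g=cv2.GaussianBlur(rect(p,*C,zt),(0,0),2).astype(float); sat=g.max(2)-g.min(2); gr=g.mean(2)
def pr(lab,q,L):
    d=np.gradient(q); loc=[i for i in range(3,len(d)-3) if abs(d[i])==max(abs(d[i-3:i+4])) and abs(d[i])>.8]
    print(lab,[(round(L-(i+.5)*.5,1),round(float(d[i]),1)) for i in loc])
S=lambda a,b:slice(int((100-b)*2),int((100-a)*2)); T=lambda a,b:slice(int((70-b)*2),int((70-a)*2))
for A in((-65,-50),(-50,-35),(20,27)): pr(f"lr x{A} gray",gr[S(*A)].mean(0),70)
for B in((15,28),(-30,-20)): pr(f"ends y{B} sat",sat[:,T(*B)].mean(1),100); pr("  gray",gr[:,T(*B)].mean(1),100)
E
```

```text
time_s: 10.1
position: [0.5872, 0.2855, 0.0567]
tool_rot: [[0.967, -0.253, -0.0], [-0.253, -0.967, -0.0], [-0.0, 0.0, -1.0]]
ft_force: [0.6, 0.2, -1.3]
grip_width: 0.0136
gripper_force: 48.9
time_s: 10.77
position: [0.5873, 0.2855, 0.0568]
tool_rot: [[0.967, -0.253, 0.0], [-0.253, -0.967, 0.0], [0.0, -0.0, -1.0]]
ft_force: [-0.1, 0.3, -1.5]
grip_width: 0.0134
gripper_force: 48.9
[0.58727471 0.28554045 0.05685495] [-0.10320214  0.43896485 -1.16210913]
local x,y mm 55.95628356933594 -12.652153015136719 [ 93.57353973 116.31190491] 18.91641616821289
[0.58727058 0.2855386  0.05681917] [-1.15696851 -1.1441727  -0.65456261] [-0.00096039 -0.00178567 -0.03388779]
lr x(-65, -50) gray [(63.2, -0.9), (41.2, -2.8), (-29.2, 3.0), (-40.2, -4.8), (-48.8, 3.9), (-55.8, -1.2), (-66.2, 4.3)]
lr x(-50, -35) gray [(48.2, 0.9), (39.8, -4.2), (-28.8, 2.0), (-39.8, -2.9), (-46.8, 1.2), (-54.8, -3.6), (-67.8, 10.3)]
lr x(20, 27) gray [(12.2, -3.7), (-7.2, 2.2), (-13.8, 3.4), (-17.8, 3.6), (-39.8, -6.9), (-55.2, -2.6), (-61.8, -2.8), (-67.8, 11.7)]
ends y(15, 28) sat [(85.8, -1.9), (71.2, -0.9), (-79.8, 0.9)]
  gray [(89.8, -1.1), (82.8, 1.8), (64.8, -4.4), (52.2, 1.6), (41.2, -3.2), (29.8, 6.0), (14.2, -6.6), (4.2, 2.6), (-2.8, -3.0), (-16.8, 2.2), (-17.2, 2.2)]
ends y(-30, -20) sat [(-92.2, 1.6)]
  gray [(95.8, 1.0), (91.8, -2.0), (84.8, 2.8), (74.2, -5.6), (60.8, 4.7), (14.8, -4.2), (-7.2, -1.4), (-16.8, 2.6), (-43.8, 0.9), (-80.2, -3.4), (-92.8, 3.2)]
```

View pics/k3.png

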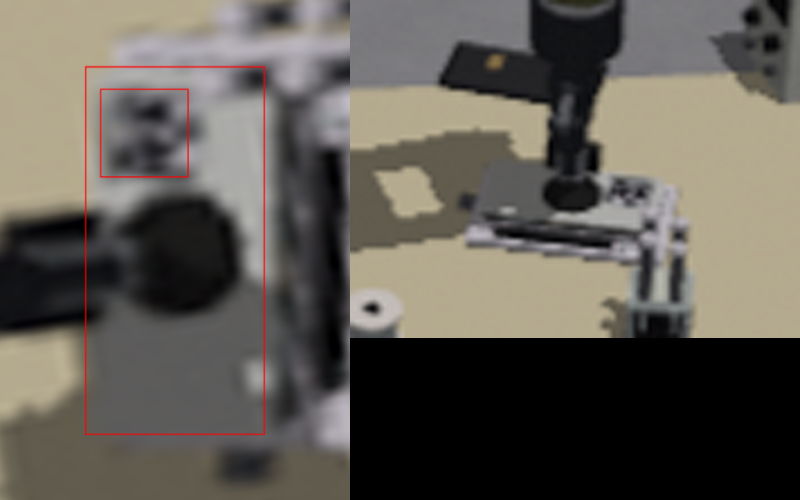

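The cover hovers with the lenses showing through its window, and the gap is about 8 mm. I'm making one last 0.5 mm trim in x, letting it settle, then handing in.

```bash
python3 -m crank '[0.6,-0.03,0.02,0,0, 0.6,-0.02,0,0,0, 0.6,0,0,0,0, 0.6,0,0,0,0, 0.6,0,0,0,0, 0.6,0,0,0,0, 0.6,0,0,0,0, 0.6,0,0,0,0]'; python3 -m crank '[0.6,0,0,0,0, 0.6,0,0,0,0, 0.6,0,0,0,0, 0.6,0,0,0,0, 0.6,0,0,0,0, 0.6,0,0,0,0, 0.6,0,0,0,0, 0.6,0,0,0,0]' && python3 -c "
from rig import env
print(env.close_job())"
```

```text
time_s: 11.78
position: [0.5867, 0.2855, 0.0568]
tool_rot: [[0.967, -0.253, -0.0], [-0.253, -0.967, -0.0], [-0.0, 0.0, -1.0]]
ft_force: [0.4, 0.6, -1.8]
grip_width: 0.0129
gripper_force: 48.9
time_s: 12.45
position: [0.5867, 0.2854, 0.0568]
tool_rot: [[0.967, -0.253, -0.0], [-0.253, -0.967, -0.0], [-0.0, 0.0, -1.0]]
ft_force: [0.1, 0.1, -0.6]
grip_width: 0.0134
gripper_force: 48.9
the job is handed in; nothing more can be done
None
```

The job is handed in at 12.5 s: the cover is held steady and level above the square-camera phone with a gap of about 8 mm, outline and window aligned to about 1 mm by camera estimate, and no contact showed in the force readings or pictures.

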